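# Sweep the loose nuts into the parts tray

## Task

Push the three loose steel hexagon nuts across the bench with the fingertips, over the low front lip and all the way into the open-fronted aluminium parts tray. Slide them only, never lift or carry them, and leave everything else on the bench, the round bearing ring included, where it is.

Things in the scene. Friction and masses are not known exactly. Their poses are not given: they have to be found in the camera images.
- nut_a: plain steel hexagon nut lying flat, 46 mm across flats, 53 mm across corners, 24 mm high, 30 mm hole, 160 to 300 g; origin: centre of its underside, z up. It slides on the bench with friction of about 0.5 to 0.7. The three nuts are alike, anywhere on the open bench to the right (-y) of the tray.
- nut_b: plain steel hexagon nut lying flat, 46 mm across flats, 53 mm across corners, 24 mm high, 30 mm hole, 160 to 300 g; origin: centre of its underside, z up. It slides on the bench with friction of about 0.5 to 0.7. The three nuts are alike, anywhere on the open bench to the right (-y) of the tray.
- nut_c: plain steel hexagon nut lying flat, 46 mm across flats, 53 mm across corners, 24 mm high, 30 mm hole, 160 to 300 g; origin: centre of its underside, z up. It slides on the bench with friction of about 0.5 to 0.7. The three nuts are alike, anywhere on the open bench to the right (-y) of the tray.
- tray: aluminium parts tray fixed to the bench, like a dustpan: 170 mm deep (its x: open front at -85 mm, back at +85 mm), 230 mm wide (its y). Floor 2 mm thick; a 15 mm long ramp rises to it at the front. Walls 4 mm thick, 30 mm high at back and sides, none at the front. Origin: centre of its underside; its +x points from the open front inwards (roughly world +y, within 0.35 rad).
- bearing: bystander among the nuts: round steel bearing ring lying flat, 62 mm outside diameter, 30 mm hole, 16 mm high; origin: centre of its underside.
- cap: bystander among the nuts: round red plastic cap, 44 mm diameter, 32 mm high; origin: centre of its underside.
- fitting: bystander: upright brass hose fitting, 40 mm diameter at the foot, 45 mm high; origin: centre of its underside.
- screwdriver: bystander: screwdriver lying at the right (-y) of the work, about 200 mm long, along its own x, under 35 mm high.
- wrench: bystander: wrench lying at the right (-y) of the work, about 200 mm long, along its own x, under 20 mm high.
- tin: bystander: low round metal tin, 72 mm diameter, 45 mm high, beyond the nuts; origin: centre of its underside.
Not all that is in view belongs to the job. What is shaped like the nut_b but brown or purple is not meant. What is shaped like the nut_c but black or yellow is not meant.

How it is judged:
At the end, for the whole second after the job is handed in: Each nut's centre lies at least 23 mm past the tray's front edge and between its walls, down in the tray (origin below 35 mm) and at rest; every bystander is within 20 mm of where it stood (x of nut_a in the frame of tray between -0.062 and 0.081 m and y of nut_a in the frame of tray between -0.111 and 0.111 m and height (world z) of each of nut_a, nut_b, nut_c below 0.035 m and linear speed of each of nut_a, nut_b, nut_c below 0.02 m/s and x of nut_b in the frame of tray between -0.062 and 0.081 m and y of nut_b in the frame of tray between -0.111 and 0.111 m and x of nut_c in the frame of tray between -0.062 and 0.081 m and y of nut_c in the frame of tray between -0.111 and 0.111 m and distance of each of bearing, cap, fitting, screwdriver, wrench, tin from where it was at the start of the episode below 0.02 m); the robot touches nothing.
It fails at once if a nut is lifted off the bench (upright and more than 10 mm up, or in any attitude more than 35 mm up) ((height (world z) of nut_a above 0.035 m or (height (world z) of nut_a above 0.01 m and angle between nut_a's own z axis and vertical below 0.35 rad)) or (height (world z) of nut_b above 0.035 m or (height (world z) of nut_b above 0.01 m and angle between nut_b's own z axis and vertical below 0.35 rad)) or (height (world z) of nut_c above 0.035 m or (height (world z) of nut_c above 0.01 m and angle between nut_c's own z axis and vertical below 0.35 rad))).
It fails at once if anything on the bench other than the nuts is moved more than 20 mm (distance of any of bearing, cap, fitting, screwdriver, wrench, tin from where it was at the start of the episode above 0.02 m).
It also fails if it takes over 72 s, if anything falls off the work surface, if the arm or the gripper's body presses on something with over 40 N, if the wrist force passes 120 N, or if a joint passes its speed limit or range.

## Robot

A 6-joint arm with a two-finger parallel gripper is mounted at the origin on the work surface. World frame = base frame: x ahead of the robot, y to its left, z up, the work surface at z = 0. Lengths are in m, angles in rad, forces in N, time in s.
With the tool pointing down it reaches from about 0.225 to 0.875 m from the base axis. Payload 3.4 kg.
Tool frame: the origin (TCP) lies on the centre line of the jaws, within the pads' length; the fingertips stand 17 mm ahead of it and the grasp point (between the pads) lies 2 mm behind it; z points along the fingers, y is the line along which they close (so a half turn about z gives the same grasp; the last joint's range is limited). The gripper opens to 85 mm and grips with 20 to 120 N. Pads are 22 mm wide; open, the fingers measure 114 mm over their backs; the gripper's body (76 mm by 85 mm) begins 54 mm behind the grasp point. The pads swing forward as they close: fully open they stand 13 mm farther back than shut.
Start: joints at [1.096, 0.276, 1.505, -0, 1.361, -0.121], TCP at [0.199, 0.539, 0.248] pointing down, gripper open.
Joint ranges: [-2.89, 2.89], [-0.75, 2.08], [0.22, 2.7], [-1.18, 4.32], [0.11, 2.71], [-2.7, 2.7]. Speed limits (rad/s): [2.57, 2.57, 3.14, 3.14, 3.14, 3.14].

## Interface

Orientations are given as a unit quaternion [w, x, y, z].
In Python, from rig import manip gives the robot as it stands.
- The arm moves only by the tool move_arm, never from a script. Its argument "steps" is one flat list of numbers, 7 for each row, row after row: the turn, a rotation vector about the world's x, y, z normalised to -1 to 1, where 1 is 360 degrees, then the shift along the world's x, y, z normalised to -1 to 1, where 1 is 1 m, then the opening, from -1 (shut) to 1 (fully open). A call has exactly 10 rows; each row is the pose to reach, as a shift and turn from the pose commanded when the call began, turning the shorter way round; what a row does not reach only later rows make up. A row lasts 1/10 s, in which the tool goes at most 50 mm and 8.59 degrees, less where a joint would pass 70% of its speed; a pose out of reach is approached as far as the arm can. A call with a number of a shift or a turn outside -1 to 1 is refused whole. A call with a gripper value outside its range is refused whole. The fingers move at their own pace and stop on an object; "squeeze" is the grip in N (left out, the last holds). Time passes only in rows, so rows that repeat a pose let the fingers close, or fill a call up. It gives the time, the measured TCP pose, the force, the opening and the grip force at its end, in the units of the state.
- manip.get_state(): the state, without advancing time (a new reading comes with each control period).
- manip.get_image(name): name is "scene" or "top" or "wrist"; returns a dict with "pixels" (420x560x3 uint8, blue, green, red), "fx", "fy", "cx", "cy" (pixels), "R" (3x3) and "t" (3): a world point X has camera coordinates R X + t. Camera axes: x right, y down, z forward; pixel columns grow to the right and rows downward; lengths in m; the calibration is good to about 2 mm. A picture is of the moment at which its call begins. There is no depth.
- manip.sign_off(): hands the job in; it is judged then, once.
The state is a dict: "clock": time; "qpos": joint angles; "qd": joint speeds; "effort": joint torques, N m; "position": TCP position; "ee_rot": TCP orientation; "contact_force": force on the tool from outside, world axes, zero at the start; "moment": the same for the moment, N m; "width": finger opening in m; "gripper_force": force on a finger pad.
Only numpy, scipy, OpenCV 4.12 (cv2) and the standard library are available. Lean on these libraries where they do the work, as an engineer would, in place of code of your own. Each camera call takes 0.05 s, during which the arm holds its last target. There are 200 camera calls.

## Working session

There is one attempt and no reset: what is moved stays moved. The work goes in short steps, Python scripts to look and compute and a tool call to move; the robot and the scene stay as the last step left them, time stands still between calls to the robot, and variables do not carry over. Pictures are saved under pics/ and viewed, at most 10 in all, crops included, and the job is handed in when it is done.

Besides the shell and the picture viewer there is one more tool, called as name(argument=value, ...) on one line, values as JSON. move_arm: Moves the arm, as the interface text tells. Scaled input: -1 to 1 covers 1 m each way for a shift and 360 degrees each way for a turn. Its arguments: {"type":"object","properties":{"steps":{"type":"array"},"squeeze":{"type":"number"}},"required":["steps"]}

```bash
mkdir -p pics
cat > h.py <<'E'
import numpy as np, cv2
from rig import manip
def cast(im,u,v,z):
    R=np.array(im["R"]);t=np.array(im["t"])
    d=R.T@np.array([(u-im["cx"])/im["fx"],(v-im["cy"])/im["fy"],1]);c=-R.T@t
    return c+d*(z-c[2])/d[2]
def proj(im,X):
    p=np.array(im["R"])@np.array(X)+np.array(im["t"]);return im["fx"]*p[0]/p[2]+im["cx"],im["fy"]*p[1]/p[2]+im["cy"]
E
python3 - <<'E'
from h import *
for n in("top","scene"):
    im=manip.get_image(n);cv2.imwrite(f"pics/{n}0.png",im["pixels"]);print(n,cast(im,280,210,0),-np.array(im["R"]).T@im["t"],im["fx"])
    np.save(f"{n}0.npy",im,allow_pickle=True)
s=manip.get_state();print(s["position"],s["ee_rot"],s["contact_force"],s["width"],s["clock"])
E
```

```text
top [ 0.55536251 -0.09745051  0.        ] [ 0.46628475 -0.0874165   1.06475872] 436.38046322937254
scene [ 0.53419608 -0.1097228   0.        ] [1.11509974 0.16557794 0.83796629] 444.94777774053983
[0.19901706 0.53900461 0.24752373] [-2.43488835e-04  1.75957231e-01  9.84397475e-01 -7.78311632e-04] [ 0.36465267 -0.15961566  0.12062903] 0.08548519194863784 0.1
```

View pics/top0.png

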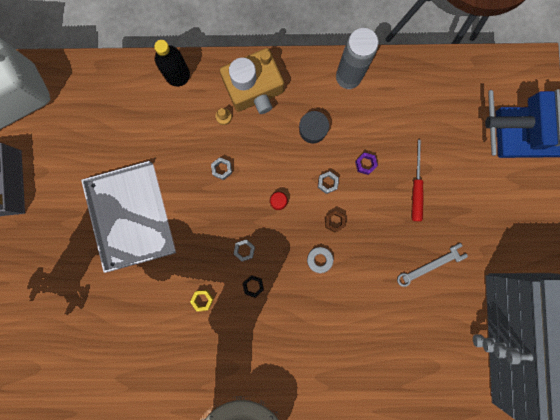

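View pics/scene0.png

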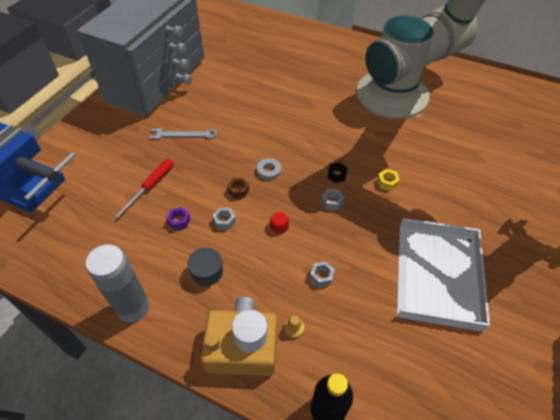

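The top view shows grey nuts at about (222,168), (328,182) and (244,250). The bearing is at (320,260), the cap at (279,200) and the tray has corners (83,181), (152,163), (174,252), (104,271) with its open front on the right. Next I refine these positions.

```bash
cat >> h.py <<'E'
def nuts(im,guess,r=20):
    # grey (unsaturated) blobs near guesses: min enclosing hull centre
    px=im["pixels"];hsv=cv2.cvtColor(px,cv2.COLOR_BGR2HSV)
    m=((hsv[...,1]<70)&(hsv[...,2]>45)).astype(np.uint8)
    out=[]
    for (u,v) in guess:
        w=np.zeros_like(m);cv2.circle(w,(int(u),int(v)),r,1,-1)
        c,_=cv2.findContours(m&w,cv2.RETR_EXTERNAL,cv2.CHAIN_APPROX_NONE)
        if not c: out.append(None);continue
        h=cv2.convexHull(max(c,key=lambda k:cv2.contourArea(cv2.convexHull(k))));M=cv2.moments(h)
        out.append((M["m10"]/M["m00"],M["m01"]/M["m00"],M["m00"]))
    return out
E
python3 - <<'E'
from h import *
T=np.load("top0.npy",allow_pickle=True).item();S=np.load("scene0.npy",allow_pickle=True).item()
for n,im,g in(("top",T,[(222,168),(328,182),(244,250),(320,260)]),("scene",S,[(321,274),(224,218),(333,199),(268,169)])):
    for o in nuts(im,g): print(n,np.round(o,1),np.round(cast(im,o[0],o[1],.015),3))
for n,u,v,z in [("cap",279,200,.03),("fit",224,116,.03),("tin",315,126,.045),("yellow",201,301,.015),("black",253,287,.015),("brown",336,219,.015),("purple",367,163,.015),("sd",418,200,.02),("wr",404,280,.01)]:print(n,np.round(cast(T,u,v,z),3))
tc=[(83,181),(152,163),(174,252),(104,271)];P=[cast(T,*c,z)[:2] for c,z in zip(tc,(.03,.03,.03,.03))];print(np.round(P,3))
print([round(float(np.linalg.norm(P[i]-P[i-1])),3) for i in range(4)])
sc=[(402,221),(480,226),(487,326),(398,319)];print("scene tray",np.round([cast(S,*c,.03)[:2] for c in sc],3))
a=cv2.resize(T["pixels"][140:320,70:350],None,fx=2.8,fy=2.8,interpolation=cv2.INTER_CUBIC);cv2.imwrite("pics/crop.png",a)
E
```

```text
top [221.  168.2 323.5] [0.657 0.046 0.015]
top [328.  181.9 335. ] [ 0.622 -0.214  0.015]
top [243.8 249.9 325. ] [ 0.459 -0.01   0.015]
top [319.8 259.6 516. ] [ 0.435 -0.191  0.015]
scene [321.5 273.5 459.5] [0.658 0.047 0.015]
scene [223.4 218.2 376.5] [ 0.623 -0.211  0.015]
scene [332.2 198.9 354. ] [ 0.46  -0.008  0.015]
scene [268.5 168.6 399. ] [ 0.439 -0.188  0.015]
cap [ 0.577 -0.095  0.03 ]
fit [0.783 0.037 0.03 ]
tin [ 0.752 -0.182  0.045]
yellow [0.339 0.092 0.015]
black [ 0.371 -0.032  0.015]
brown [ 0.531 -0.232  0.015]
purple [ 0.667 -0.31   0.015]
sd [ 0.575 -0.428  0.02 ]
wr [ 0.385 -0.392  0.01 ]
[[0.626 0.376]
 [0.669 0.21 ]
 [0.455 0.154]
 [0.411 0.319]]
[0.222, 0.171, 0.221, 0.171]
scene tray [[0.463 0.161]
 [0.4   0.322]
 [0.634 0.38 ]
 [0.695 0.221]]
```

View pics/crop.png

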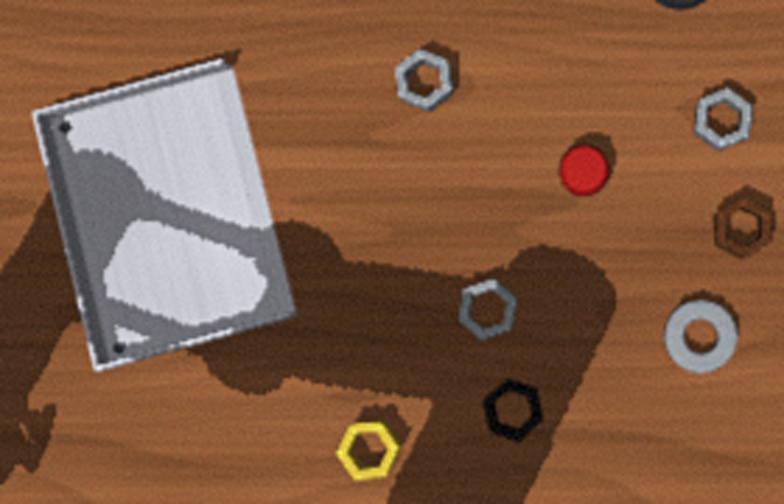

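move_arm(steps=[0, 0, -0.0153, 0.03, -0.036, 0, -0.29, 0, 0, -0.0306, 0.06, -0.072, 0, -0.29, 0, 0, -0.0459, 0.09, -0.108, 0, -0.29, 0, 0, -0.0612, 0.12, -0.144, 0, -0.29, 0, 0, -0.0765, 0.15, -0.18, 0, -0.29, 0, 0, -0.0918, 0.18, -0.216, 0, -0.29, 0, 0, -0.1071, 0.21, -0.252, 0, -0.29, 0, 0, -0.1224, 0.24, -0.288, 0, -0.29, 0, 0, -0.1377, 0.27, -0.324, 0, -0.29, 0, 0, -0.153, 0.3, -0.36, 0, -0.29])

```text
clock: 1.1
position: [0.5, 0.1777, 0.2481]
ee_rot: [-0.0, 0.613, 0.79, -0.0]
contact_force: [0.0, 0.8, -0.4]
width: 0.0303
gripper_force: 0.0
```

move_arm(steps=[0, 0, 0, 0.03, -0.034, 0, -0.29, 0, 0, 0, 0.065, -0.073, 0, -0.29, 0, 0, 0, 0.1, -0.112, 0, -0.29, 0, 0, 0, 0.135, -0.151, -0.02, -0.29, 0, 0, 0, 0.165, -0.186, -0.05, -0.29, 0, 0, 0, 0.174, -0.196, -0.09, -0.29, 0, 0, 0, 0.174, -0.196, -0.13, -0.29, 0, 0, 0, 0.174, -0.196, -0.17, -0.29, 0, 0, 0, 0.174, -0.196, -0.2, -0.29, 0, 0, 0, 0.174, -0.196, -0.222, -0.29])

```text
clock: 2.1
position: [0.6714, -0.0166, 0.0229]
ee_rot: [-0.002, 0.611, 0.791, -0.001]
contact_force: [-0.1, 0.6, 0.8]
width: 0.0303
gripper_force: 0.0
```

Run:
```python
from h import *
im=manip.get_image("scene");cv2.imwrite("pics/s1.png",cv2.resize(im["pixels"][110:340,180:500],None,fx=2.5,fy=2.5))
T=manip.get_image("top")
print([np.round(cast(T,o[0],o[1],.015),3) for o in nuts(T,[(222,168),(328,182),(244,250),(320,260)]) if o]); print(manip.get_state()["position"])
```

```text
[array([0.658, 0.045, 0.015]), array([ 0.621, -0.214,  0.015]), array([0.464, 0.002, 0.015]), array([ 0.435, -0.192,  0.015])]
[ 0.66997768 -0.01627876  0.02194214]
```

View pics/s1.png

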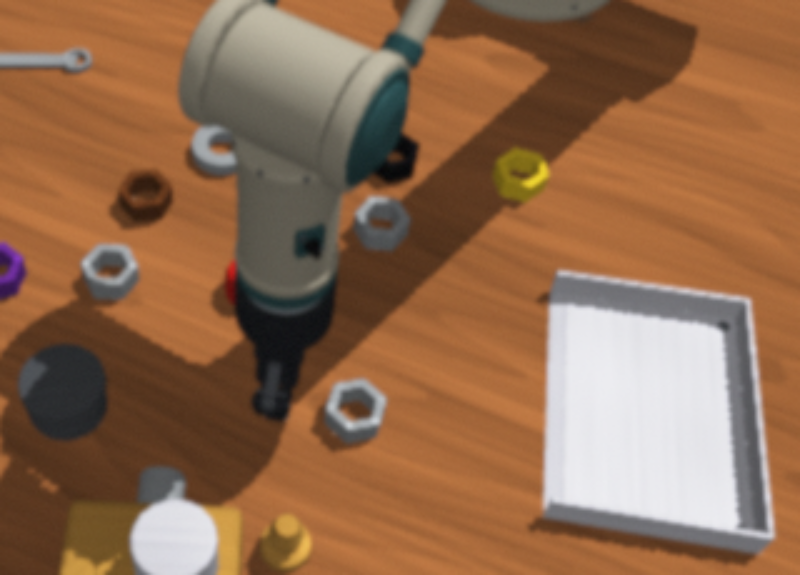

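The arm stands low behind the right-hand nut with a clear path to the tray front; the crop shows the nut at (355,410) and the fingertips at (270,400). I push it now.

move_arm(steps=[0, 0, 0, -0.001, 0.012, 0.002, -0.29, 0, 0, 0, -0.003, 0.024, 0.002, -0.29, 0, 0, 0, -0.006, 0.036, 0.002, -0.29, 0, 0, 0, -0.01, 0.05, 0.002, -0.29, 0, 0, 0, -0.013, 0.062, 0.002, -0.29, 0, 0, 0, -0.016, 0.074, 0.002, -0.29, 0, 0, 0, -0.019, 0.086, 0.002, -0.29, 0, 0, 0, -0.022, 0.098, 0.002, -0.29, 0, 0, 0, -0.025, 0.11, 0.002, -0.29, 0, 0, 0, -0.028, 0.122, 0.002, -0.29])

```text
clock: 3.2
position: [0.645, 0.1063, 0.0283]
ee_rot: [0.0, 0.611, 0.791, -0.0]
contact_force: [-0.1, -2.2, 2.8]
width: 0.0301
gripper_force: 1.6
```

```bash
cat >> h.py <<'E'
F=np.array([.967,.253]);N=np.array([-.253,.967]);M=np.array([.562,.183])
def look(name,save=None,cam="scene"):
    im=manip.get_image(cam);o=nuts(im,[name],26)[0]
    if save: cv2.imwrite(save,im["pixels"])
    return o
def fn(p): d=np.array(p[:2])-M; return np.round([d@F,d@N],3)
E
python3 - <<'E'
from h import *
p=manip.get_state()["position"];print(p,fn(p))
c=np.r_[np.array(p[:2])+.032*N,.015]
for n in("top","scene"):
    im=manip.get_image(n);g=proj(im,c);o=nuts(im,[g],22)[0];w=cast(im,o[0],o[1],.015);print(n,o,w,fn(w))
    cv2.imwrite(f"pics/a1{n}.png",cv2.resize(im["pixels"][int(g[1])-60:int(g[1])+60,int(g[0])-60:int(g[0])+60],None,fx=4,fy=4))
cv2.imwrite("pics/a1.png",np.hstack([cv2.resize(cv2.imread(f"pics/a1{n}.png"),(400,400)) for n in("top","scene")]))
E
```

```text
[0.64499997 0.10629879 0.02831859] [ 0.061 -0.095]
top (180.22120559741657, 172.5059203444564, 929.0) [0.64748622 0.14515037 0.015     ] [ 0.073 -0.058]
scene (364.39600873090114, 281.6641721234799, 534.5) [0.63702927 0.13496624 0.015     ] [ 0.06  -0.065]
```

View pics/a1.png

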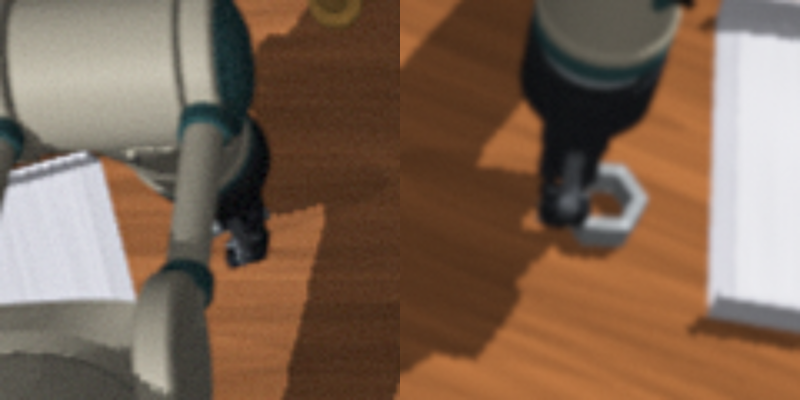

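The nut sits squarely between the two fingertips (scene half, about (610,205)), centre about 30 mm ahead of the TCP. I continue into the tray.

move_arm(steps=[0, 0, 0, -0.003, 0.013, 0, -0.29, 0, 0, 0, -0.006, 0.026, 0, -0.29, 0, 0, 0, -0.009, 0.039, 0, -0.29, 0, 0, 0, -0.013, 0.052, 0, -0.29, 0, 0, 0, -0.016, 0.065, 0, -0.29, 0, 0, 0, -0.019, 0.078, 0, -0.29, 0, 0, 0, -0.023, 0.091, 0, -0.29, 0, 0, 0, -0.026, 0.104, 0, -0.29, 0, 0, 0, -0.03, 0.117, 0, -0.29, 0, 0, 0, -0.033, 0.128, 0, -0.29])

```text
clock: 4.3
position: [0.6118, 0.2346, 0.0284]
ee_rot: [0.0, 0.611, 0.792, 0.0]
contact_force: [0.3, -1.5, 0.2]
width: 0.0302
gripper_force: 1.0
```

move_arm(steps=[0, 0, 0, 0, 0.002, 0, -0.29, 0, 0, 0, 0.005, -0.02, 0, -0.29, 0, 0, 0, 0.005, -0.02, 0.03, -0.29, 0, 0, 0, 0.005, -0.02, 0.07, -0.29, 0, 0, 0, 0.005, -0.055, 0.09, -0.29, 0, 0, 0, 0.005, -0.1, 0.09, -0.29, 0, 0, 0, 0.005, -0.145, 0.09, -0.29, 0, 0, 0, 0.005, -0.19, 0.09, -0.29, 0, 0, 0, 0.005, -0.235, 0.09, -0.29, 0, 0, 0, 0.005, -0.28, 0.09, -0.29])

```text
clock: 5.3
position: [0.617, -0.0482, 0.1184]
ee_rot: [-0.0, 0.611, 0.791, 0.0]
contact_force: [-0.6, 0.3, 0.6]
width: 0.0301
gripper_force: 0.0
```

Run:
```python
from h import *
p=manip.get_state()["position"];print(p,fn(p))
im=manip.get_image("scene");cv2.imwrite("pics/s2.png",cv2.resize(im["pixels"][110:340,180:500],None,fx=2.5,fy=2.5))
for P in((.622,-.214),(.459,-.01),(.435,-.191)):
    g=proj(im,(*P,.015));o=nuts(im,[g],20)[0];w=cast(im,o[0],o[1],.015) if o else 0*np.ones(3);print(w,fn(w))
```

```text
[ 0.61698631 -0.04822352  0.11836215] [-0.005 -0.238]
[ 0.62352409 -0.21063169  0.015     ] [-0.04  -0.396]
[ 0.46040012 -0.00716962  0.015     ] [-0.146 -0.158]
[ 0.423306   -0.18671662  0.015     ] [-0.228 -0.322]
```

View pics/s2.png

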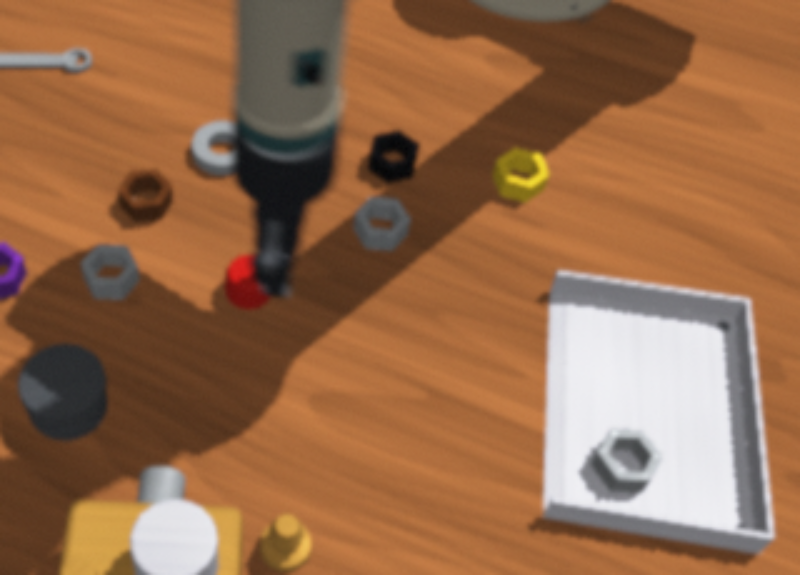

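Nut A rests in the tray at (628,460) in the crop, and everything else is unmoved. Next is the far nut, which goes diagonally first to clear the red cap.

move_arm(steps=[0, 0, -0.018, -0.002, -0.04, 0, -0.29, 0, 0, -0.036, -0.004, -0.085, 0, -0.29, 0, 0, -0.054, -0.006, -0.13, 0, -0.29, 0, 0, -0.072, -0.008, -0.175, 0, -0.29, 0, 0, -0.089, -0.0095, -0.2135, 0, -0.29, 0, 0, -0.089, -0.0095, -0.2135, -0.02, -0.29, 0, 0, -0.089, -0.0095, -0.2135, -0.045, -0.29, 0, 0, -0.089, -0.0095, -0.2135, -0.07, -0.29, 0, 0, -0.089, -0.0095, -0.2135, -0.085, -0.29, 0, 0, -0.089, -0.0095, -0.2135, -0.091, -0.29])

```text
clock: 6.35
position: [0.6066, -0.2593, 0.0252]
ee_rot: [-0.002, 0.806, 0.592, -0.001]
contact_force: [0.4, -0.6, -1.0]
width: 0.0301
gripper_force: 0.0
```

Run:
```python
from h import *
s=manip.get_state();p=s["position"];print(p,fn(p),s["contact_force"])
im=manip.get_image("scene");cv2.imwrite("pics/s3.png",cv2.resize(im["pixels"][110:340,130:450],None,fx=2.5,fy=2.5))
```

```text
[ 0.60655426 -0.25932192  0.02516643] [-0.069 -0.439] [ 0.36550874 -0.60823954 -1.02428734]
```

View pics/s3.png

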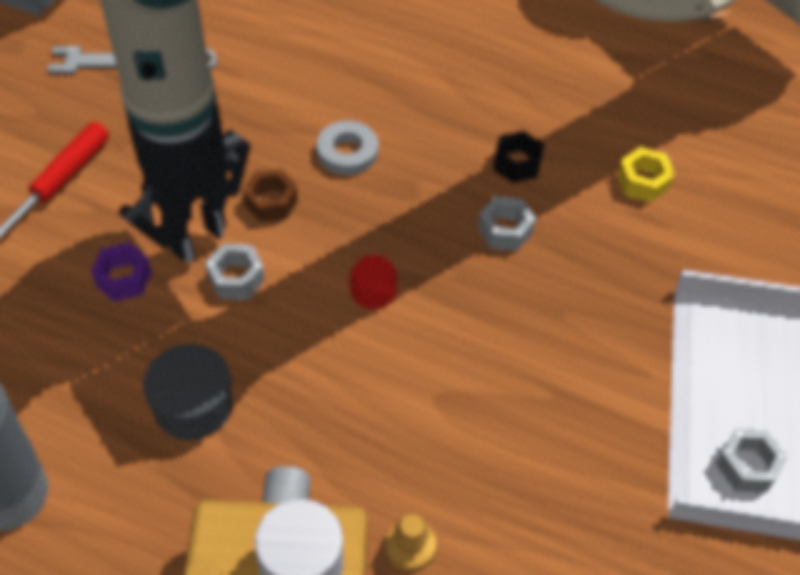

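The fingers stand behind nut B (235,270 in the crop), clear of the purple and brown decoys. I push diagonally.

move_arm(steps=[0, 0, 0, 0.004, 0.013, 0.001, -0.29, 0, 0, 0, 0.008, 0.026, 0.001, -0.29, 0, 0, 0, 0.012, 0.039, 0.001, -0.29, 0, 0, 0, 0.016, 0.052, 0.001, -0.29, 0, 0, 0, 0.02, 0.065, 0.001, -0.29, 0, 0, 0, 0.024, 0.078, 0.001, -0.29, 0, 0, 0, 0.028, 0.091, 0.001, -0.29, 0, 0, 0, 0.032, 0.104, 0.001, -0.29, 0, 0, 0, 0.036, 0.117, 0.001, -0.29, 0, 0, 0, 0.041, 0.131, 0.001, -0.29])

```text
clock: 7.4
position: [0.6491, -0.1285, 0.0287]
ee_rot: [0.0, 0.806, 0.592, -0.0]
contact_force: [-2.4, -4.5, 4.2]
width: 0.0301
gripper_force: 3.3
```

Run:
```python
from h import *
s=manip.get_state();p=s["position"];print(p,fn(p),s["contact_force"])
im=manip.get_image("scene");c=np.array(p[:2])+.03*np.array([.298,.954])
g=proj(im,(*c,.015));o=nuts(im,[g],20)[0];w=cast(im,o[0],o[1],.015);print(o,fn(w),fn(c))
```

```text
[ 0.64905619 -0.12852003  0.02869796] [ 0.005 -0.323] [-2.44390214 -4.50901657  4.19048874]
(257.78089569160994, 244.74943310657594, 588.0) [ 0.014 -0.303] [ 0.021 -0.298]
```

move_arm(steps=[0, 0, 0, -0.002, -0.012, -0.001, -0.29, 0, 0, 0, -0.004, -0.024, -0.001, -0.29, 0, 0, 0.022, 0.004, -0.024, -0.001, -0.29, 0, 0, 0.044, 0.012, -0.023, -0.001, -0.29, 0, 0, 0.067, 0.02, -0.022, -0.001, -0.29, 0, 0, 0.089, 0.021, -0.022, -0.001, -0.29, 0, 0, 0.089, 0.018, -0.01, -0.001, -0.29, 0, 0, 0.089, 0.015, 0.002, -0.001, -0.29, 0, 0, 0.089, 0.012, 0.014, -0.001, -0.29, 0, 0, 0.089, 0.009, 0.026, -0.001, -0.29])

```text
clock: 8.45
position: [0.6569, -0.102, 0.0271]
ee_rot: [-0.0, 0.612, 0.791, -0.0]
contact_force: [-0.0, -1.5, -0.7]
width: 0.0306
gripper_force: 0.6
```

Run:
```python
from h import *
s=manip.get_state();p=s["position"];print(p,fn(p),s["contact_force"])
im=manip.get_image("scene");cv2.imwrite("pics/s4.png",cv2.resize(im["pixels"][110:340,130:450],None,fx=2.5,fy=2.5))
```

```text
[ 0.65690191 -0.10204418  0.02714192] [ 0.02 -0.3 ] [-0.04381168 -1.53542484 -0.67793431]
```

View pics/s4.png

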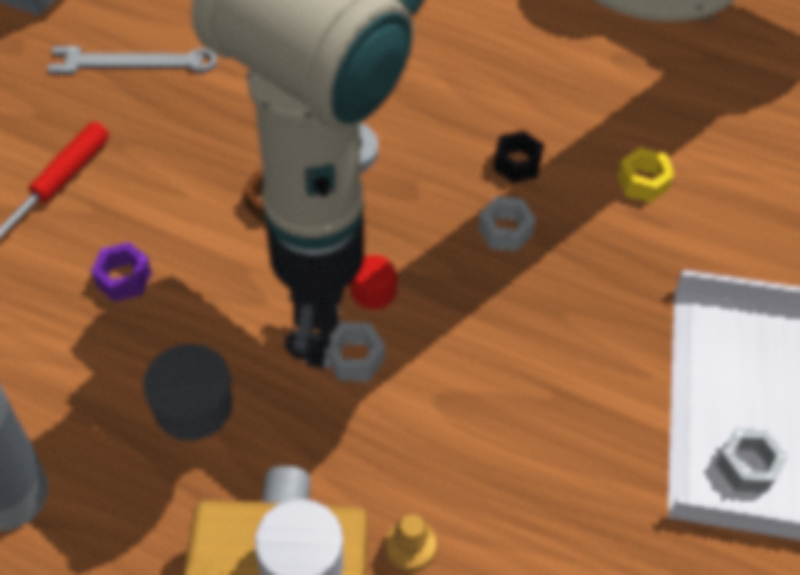

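Nut B is seated at the fingertips (355,350) and clear of the cap at (375,283). I push straight on.

move_arm(steps=[0, 0, 0, -0.003, 0.013, 0, -0.29, 0, 0, 0, -0.006, 0.026, 0, -0.29, 0, 0, 0, -0.01, 0.039, 0, -0.29, 0, 0, 0, -0.013, 0.052, 0, -0.29, 0, 0, 0, -0.016, 0.065, 0, -0.29, 0, 0, 0, -0.02, 0.078, 0, -0.29, 0, 0, 0, -0.023, 0.091, 0, -0.29, 0, 0, 0, -0.026, 0.104, 0, -0.29, 0, 0, 0, -0.03, 0.117, 0, -0.29, 0, 0, 0, -0.034, 0.13, 0, -0.29])

```text
clock: 9.5
position: [0.6235, 0.028, 0.0274]
ee_rot: [0.0, 0.611, 0.791, 0.0]
contact_force: [0.5, -0.9, -0.2]
width: 0.0304
gripper_force: 0.9
```

move_arm(steps=[0, 0, 0, -0.004, 0.012, 0, -0.29, 0, 0, 0, -0.009, 0.024, 0, -0.29, 0, 0, 0, -0.014, 0.036, 0, -0.29, 0, 0, 0, -0.019, 0.048, 0, -0.29, 0, 0, 0, -0.024, 0.06, 0, -0.29, 0, 0, 0, -0.029, 0.072, 0, -0.29, 0, 0, 0, -0.034, 0.084, 0, -0.29, 0, 0, 0, -0.038, 0.096, 0, -0.29, 0, 0, 0, -0.042, 0.109, 0, -0.29, 0, 0, 0, -0.046, 0.122, 0, -0.29])

```text
clock: 10.5
position: [0.5775, 0.1497, 0.0274]
ee_rot: [0.0, 0.611, 0.792, -0.0]
contact_force: [1.2, -3.9, 2.7]
width: 0.0303
gripper_force: 1.6
```

Run:
```python
from h import *
s=manip.get_state();p=s["position"];print(p,fn(p),s["contact_force"])
im=manip.get_image("scene");cv2.imwrite("pics/s5.png",cv2.resize(im["pixels"][110:340,200:520],None,fx=2.5,fy=2.5))
```

```text
[0.57752691 0.14973291 0.02741848] [ 0.007 -0.036] [ 1.15561205 -3.91253439  2.68285717]
```

View pics/s5.png

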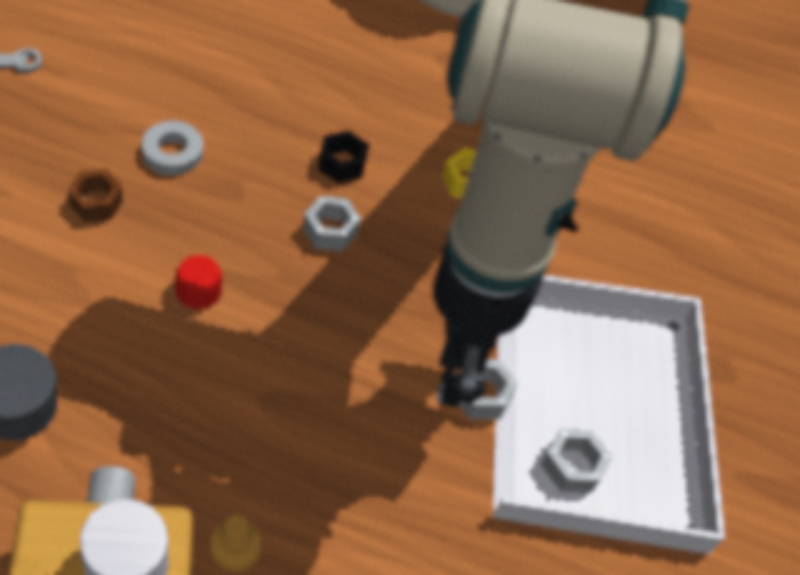

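Nut B (490,390) is at the lip, lined up beside nut A (578,458). I finish the push and back off.

move_arm(steps=[0, 0, 0, -0.004, 0.01, 0, -0.29, 0, 0, 0, -0.008, 0.02, 0, -0.29, 0, 0, 0, -0.012, 0.032, 0, -0.29, 0, 0, 0, -0.016, 0.044, 0, -0.29, 0, 0, 0, -0.02, 0.056, 0, -0.29, 0, 0, 0, -0.024, 0.066, 0, -0.29, 0, 0, 0, -0.026, 0.072, 0, -0.29, 0, 0, 0, -0.026, 0.072, 0, -0.29, 0, 0, 0, -0.021, 0.052, 0, -0.29, 0, 0, 0, -0.021, 0.052, 0.04, -0.29])

```text
clock: 11.55
position: [0.5524, 0.1989, 0.0624]
ee_rot: [-0.004, 0.612, 0.791, -0.005]
contact_force: [0.3, -0.2, -1.2]
width: 0.0305
gripper_force: 0.0
```

Run:
```python
from h import *
s=manip.get_state();p=s["position"];print(p,fn(p),s["contact_force"])
im=manip.get_image("scene")
g=proj(im,(.46,-.0085,.015));o=nuts(im,[g],20)[0];w=cast(im,o[0],o[1],.015);print(o,w,fn(w))
print(np.array([.441,-.053,.027])-p)
```

```text
[0.55238589 0.19894242 0.06243696] [-0.005  0.018] [ 0.33127225 -0.227207   -1.2025732 ]
(332.2773859896568, 198.87964268923366, 354.5) [ 0.46011226 -0.00750441  0.015     ] [-0.147 -0.158]
[-0.11138589 -0.25194242 -0.03543696]
```

move_arm(steps=[0, 0, 0, 0, -0.01, 0.035, -0.29, 0, 0, -0.015, -0.016, -0.035, 0.05, -0.29, 0, 0, -0.03, -0.035, -0.075, 0.05, -0.29, 0, 0, -0.045, -0.054, -0.117, 0.05, -0.29, 0, 0, -0.06, -0.073, -0.16, 0.05, -0.29, 0, 0, -0.075, -0.092, -0.203, 0.05, -0.29, 0, 0, -0.09, -0.108, -0.24, 0.05, -0.29, 0, 0, -0.1, -0.1155, -0.255, 0.045, -0.29, 0, 0, -0.1, -0.1155, -0.255, 0.02, -0.29, 0, 0, -0.1, -0.1155, -0.255, -0.01, -0.29])

```text
clock: 12.6
position: [0.442, -0.0548, 0.0576]
ee_rot: [0.001, 0.827, 0.563, 0.002]
contact_force: [0.6, 0.1, -0.4]
width: 0.0303
gripper_force: 0.0
```

Run:
```python
from h import *
s=manip.get_state();p=s["position"];print(p,fn(p),s["contact_force"])
```

```text
[ 0.4420442  -0.05478232  0.05764154] [-0.176 -0.2  ] [ 0.59529398  0.06270588 -0.38967773]
```

move_arm(steps=[0, 0, 0, 0, 0, -0.015, -0.29, 0, 0, 0, 0, 0, -0.03, -0.29, 0, 0, 0, 0, 0, -0.03, -0.29, 0, 0, 0, 0.005, 0.013, -0.03, -0.29, 0, 0, 0, 0.01, 0.026, -0.03, -0.29, 0, 0, 0, 0.015, 0.039, -0.03, -0.29, 0, 0, 0, 0.02, 0.052, -0.03, -0.29, 0, 0, 0, 0.026, 0.065, -0.03, -0.29, 0, 0, 0, 0.031, 0.078, -0.03, -0.29, 0, 0, 0, 0.036, 0.091, -0.03, -0.29])

```text
clock: 13.6
position: [0.4777, 0.0377, 0.0277]
ee_rot: [0.0, 0.826, 0.564, 0.0]
contact_force: [0.0, -2.4, 1.2]
width: 0.0305
gripper_force: 1.1
```

Run:
```python
from h import *
s=manip.get_state();p=s["position"];print(p,fn(p),s["contact_force"])
im=manip.get_image("scene");c=np.array(p[:2])+.03*np.array([.369,.928])
g=proj(im,(*c,.015));o=nuts(im,[g],20)[0];w=cast(im,o[0],o[1],.015);print(o,fn(w),fn(c))
```

```text
[0.47774275 0.03766214 0.02774101] [-0.118 -0.119] [ 0.04949987 -2.37396602  1.1619136 ]
(356.1403004154682, 215.3688079258549, 521.5) [-0.109 -0.098] [-0.1   -0.095]
```

move_arm(steps=[0, 0, 0, 0.005, 0.013, 0, -0.29, 0, 0, 0, 0.01, 0.026, 0, -0.29, 0, 0, 0, 0.015, 0.039, 0, -0.29, 0, 0, 0, 0.02, 0.051, 0, -0.29, 0, 0, 0, 0.025, 0.063, 0, -0.29, 0, 0, 0, 0.021, 0.052, 0, -0.29, 0, 0, 0, 0.017, 0.042, 0, -0.29, 0, 0, 0.022, 0.025, 0.042, 0, -0.29, 0, 0, 0.044, 0.033, 0.042, 0, -0.29, 0, 0, 0.066, 0.041, 0.042, 0, -0.29])

```text
clock: 14.65
position: [0.5177, 0.0778, 0.0272]
ee_rot: [-0.0, 0.691, 0.723, -0.0]
contact_force: [0.2, 0.3, -0.3]
width: 0.0302
gripper_force: 0.0
```

Run:
```python
from h import *
s=manip.get_state();p=s["position"];print(p,fn(p),s["contact_force"])
im=manip.get_image("scene");cv2.imwrite("pics/s6.png",cv2.resize(im["pixels"][110:340,200:520],None,fx=2.5,fy=2.5))
g=proj(im,(*(M-.055*F-.04*N),.015));
for r in(18,22,26):
  o=nuts(im,[g],r)[0];w=cast(im,o[0],o[1],.015);print(o,fn(w))
```

```text
[0.51767075 0.07777876 0.02718972] [-0.069 -0.091] [ 0.24535704  0.27636903 -0.28334749]
(381.46947791164655, 236.88915662650604, 415.0) [-0.06  -0.037]
(381.46947791164655, 236.88915662650604, 415.0) [-0.06  -0.037]
(381.46947791164655, 236.88915662650604, 415.0) [-0.06  -0.037]
```

move_arm(steps=[0, 0, 0.018, 0.004, 0.001, 0, -0.29, 0, 0, 0.034, 0.008, 0.002, 0, -0.29, 0, 0, 0.034, 0.005, 0.014, 0, -0.29, 0, 0, 0.034, 0.002, 0.026, 0, -0.29, 0, 0, 0.034, -0.001, 0.038, 0, -0.29, 0, 0, 0.034, -0.004, 0.05, 0, -0.29, 0, 0, 0.034, -0.007, 0.062, 0, -0.29, 0, 0, 0.034, -0.011, 0.074, 0, -0.29, 0, 0, 0.034, -0.014, 0.086, 0, -0.29, 0, 0, 0.034, -0.017, 0.097, 0, -0.29])

```text
clock: 15.7
position: [0.501, 0.1771, 0.0275]
ee_rot: [0.0, 0.611, 0.792, 0.0]
contact_force: [1.5, -2.0, 1.4]
width: 0.0301
gripper_force: 1.3
```

move_arm(steps=[0, 0, 0, -0.003, 0.012, 0, -0.29, 0, 0, 0, -0.006, 0.023, 0, -0.29, 0, 0, 0, -0.007, 0.027, 0, -0.29, 0, 0, 0, -0.007, 0.027, 0, -0.29, 0, 0, 0, -0.004, 0.015, 0, -0.29, 0, 0, 0, -0.001, 0.004, 0, -0.29, 0, 0, 0, -0.001, 0.004, 0.03, -0.29, 0, 0, 0, -0.001, 0.004, 0.075, -0.29, 0, 0, 0, -0.03, -0.025, 0.12, -0.29, 0, 0, 0, -0.055, -0.05, 0.15, -0.29])

```text
clock: 16.7
position: [0.4508, 0.1283, 0.1742]
ee_rot: [0.001, 0.611, 0.791, 0.001]
contact_force: [0.9, 0.0, 0.7]
width: 0.0306
gripper_force: 0.0
```

move_arm(steps=[0, 0, 0, -0.02, -0.03, 0.01, -0.29, 0, 0, 0, -0.04, -0.06, 0.02, -0.29, 0, 0, 0, -0.06, -0.09, 0.03, -0.29, 0, 0, 0, -0.08, -0.12, 0.03, -0.29, 0, 0, 0, -0.08, -0.15, 0.03, -0.29, 0, 0, 0, -0.08, -0.18, 0.03, -0.29, 0, 0, 0, -0.08, -0.18, 0.03, -0.29, 0, 0, 0, -0.08, -0.18, 0.03, -0.29, 0, 0, 0, -0.08, -0.18, 0.03, -0.29, 0, 0, 0, -0.08, -0.18, 0.03, -0.29])

```text
clock: 17.7
position: [0.3698, -0.0497, 0.2024]
ee_rot: [-0.0, 0.611, 0.792, 0.0]
contact_force: [0.1, -0.1, 0.4]
width: 0.0304
gripper_force: 0.0
```

Run:
```python
from h import *
s=manip.get_state();p=s["position"];print(p,fn(p),s["contact_force"])
im=manip.get_image("scene");cv2.imwrite("pics/s7.png",cv2.resize(im["pixels"],None,fx=1.4,fy=1.4))
```

```text
[ 0.36981659 -0.04965283  0.20239583] [-0.245 -0.176] [ 0.12178569 -0.05719369  0.37823039]
```

View pics/s7.png

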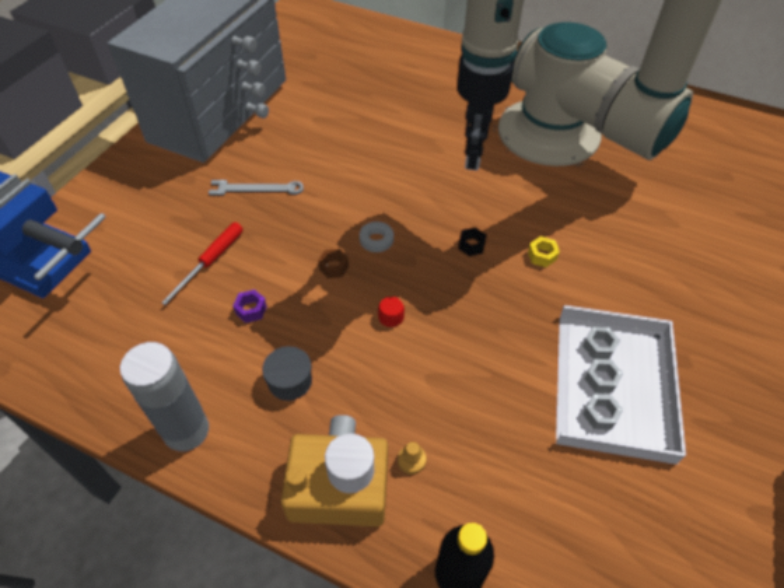

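All three nuts lie in the tray at (602,342), (602,375) and (602,410), about 60 mm past the front edge, and the bystanders are in place. The job is ready to hand in.

```bash
python3 -c "
from rig import manip
print(manip.sign_off())"
```

```text
the job is handed in; nothing more can be done
None
```

I slid all three steel nuts into the tray, about 60 mm past the front edge; the bearing ring and everything else look unmoved, and the job was handed in at about 18 s, with no verdict shown.

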